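Hang the open pail on the two-pronged stand

TASK

Clear the open, empty pail off the drawing: while it stands on the table, swing its flat-lying wire bail upright, then lift the pail by the bail, hook the bail over both prongs of the black stand with the bail's wooden grip midway between them, and let go so that the pail hangs level and still. Do not tip the pail over, and leave the lidded paint can where it stands.

Things in the scene. Friction and masses are not known exactly. Their poses are not given: they have to be found in the camera images.
- pail_mid (a point): Open, empty steel pail without lid: 104 mm across the mouth, 94 at the foot, 110 tall, about 0.45 kg. Point on its axis, 55 mm above its underside; z up. Its bail is hinged at the sides on an axis along this y, 43 mm above this point; at first it lies level on its stops toward this -x, swings up freely, is upright after 90 degrees, falls back if let go earlier.
- bail_grip (a point): Centre of the pail's bail grip: wooden roller 16 mm thick, 38 long, turning freely on the bail wire. Bail: 6 mm wire, 116 wide at the ears, crown a straight bar along y, 96 long, 95 from the hinge. Bail flat: grip 98 mm above the table, nothing under it, 33 mm free to the pail's rim, so open fingers only 40 mm there. Frame fixed to the wire: -x points away from the hinge (up when upright).
- hook_seat (a point): Where the middle of the bail's bar comes to lie: midway between the prongs, 240 mm above the table. Fixed black stand with two level prongs of 8 mm rod, 34 mm either side, pointing to this -x; upturned tips 33 to 41 mm out rise 19 mm above the point. Post and cross plate 79 mm to +x, at most 10 mm above it. Bar, parallel to y, comes over the tips from -x, then down. z up.
- can_mid (a point): Full paint can that must stay put, point half-way up on its axis: same steel body as the pail, 104 mm across, 110 tall, and the same bail with grip lying flat toward its -x, but closed by a lid (114 mm tall in all) and with a paper label round it.

How it is judged:
By the outcome, as a careful person would: the job done as asked, in the order asked, and still so for the second after the job is handed in, with the robot touching nothing.
It also fails if it takes over 54 s, if anything falls off the work surface, if the arm or the gripper's body presses on something with over 40 N, if the wrist force passes 120 N, or if a joint passes its speed limit or range.

ROBOT

A 6-joint arm with a two-finger parallel gripper is mounted at the origin on the work surface. World frame = base frame: x ahead of the robot, y to its left, z up, the work surface at z = 0. Lengths are in m, angles in degrees, forces in N, time in s.
With the tool pointing down it reaches from about 0.25 to 0.725 m from the base axis. Payload 9.7 kg.
Tool frame: the origin (TCP) lies at the very end of the fingers, on their centre line; the grasp point (between the pads) lies 19 mm behind it; y points along the fingers, x is the direction in which the jaws open and shut, and the axes are right-handed (so a half turn about y gives the same grasp; the last joint's range is limited). The gripper opens to 85 mm and grips with 20 to 120 N. Pads are 22 mm wide; open, the fingers measure 114 mm over their backs; the gripper's body (76 mm by 85 mm) begins 54 mm behind the grasp point. The pads swing forward as they close: fully open they stand 13 mm farther back than shut.
Start: joints at [-68.526, 4.979, 10.078, 95.1, 0, 90], TCP at [0.201, -0.512, 0.231] pointing down, gripper open.
Joint ranges: [-179.16, 179.16], [-48.56, 103.87], [-65.8, 70.77], [-126.05, 130.52], [-82.76, 87.17], [-180, 180]. Speed limits (degrees/s): [127.2, 127.2, 147.25, 180, 180, 180].

INTERFACE

Orientations are given as [roll, pitch, yaw] about the fixed x, y, z axes, in that order (R = Rz(yaw) Ry(pitch) Rx(roll)).
In Python, from workcell import bot gives the robot as it stands.
- The arm moves only by the shell command python3 -m jog 'ROWS' [FORCE]. ROWS is JSON, a list of rows, each a list of 7 numbers: the closure, from 0 (fully open) to 1 (shut), then the shift along the world's x, y, z in units of 25 mm (1.0 is 25 mm), then the turn, a rotation vector about the world's x, y, z in units of 5 degrees (1.0 is 5 degrees). A call has 1 to 5 rows; each row is the pose to reach, as a shift and turn from the pose commanded when the call began; what a row does not reach only later rows make up. A row lasts 1/10 s, in which the tool goes at most 50 mm and 8.59 degrees, less where a joint would pass 70% of its speed; a pose out of reach is approached as far as the arm can. A call with a gripper value outside its range is refused whole. The fingers move at their own pace and stop on an object; FORCE is the grip in N (left out, the last holds). Time passes only in rows, so rows that repeat a pose let the fingers close. It gives the time, the measured TCP pose, the force and the opening at its end, in the units of the state.
- bot.get_obs(): the state, without advancing time (a new reading comes with each control period).
- bot.camera(name): name is "scene" or "top"; returns (picture, depth): 420x560x3 uint8, red, green, blue; 420x560 float32, m along the optical axis (not along the pixel's ray), 0 where there is no reading.
- bot.camera_model(name): a dict with "fx", "fy", "cx", "cy" (pixels), "k1" (the pictures are not rectified: a ray, as slopes to the right and down, at radius r is drawn at 1 + k1 r^2 times it, then the intrinsics apply), "rvec" (rotation vector, rad) and "tvec" (3), from world to camera coordinates, as OpenCV has them. Camera axes: x right, y down, z forward; pixel columns grow to the right and rows downward; lengths in m; the calibration is good to about 2 mm. A picture is of the moment at which its call begins. camera_model takes no time and is no camera call.
- bot.job_done(): hands the job in, once; it reports no verdict.
Trained networks look in the newest picture that a camera, given by its name, has taken for a name from the list of things; names that differ only in an ending like _2 or _b are one class to them, and where a whole thing is asked for, a point or a joint stands for the part that bears it (a point fixed in the world has none). Each returns a list of dicts, best first, with "conf" (0 to 1); they miss things now and then, are a little off and sometimes report something else, mostly with a low value. They report only what shows in the picture. A call takes as long as a camera call.
- bot.regions_of(camera, label): "pixels" (420x560 bool, what is visible of it) and "point" ([row, column] in pixels, amid what is visible of it).
The state is a dict: "time": time; "q": joint angles; "qd": joint speeds; "joint_efforts": joint torques, N m; "ee_pos": TCP position; "tcp_rot": TCP orientation; "wrist_force": force on the tool from outside, world axes, zero at the start; "torque": the same for the moment, N m; "opening": finger opening in m.
Only numpy, scipy, OpenCV 4.12 (cv2) and the standard library are available. Lean on these libraries where they do the work, as an engineer would, in place of code of your own. Each camera call takes 0.05 s, during which the arm holds its last target. There are 200 camera calls.

## Working session

There is one attempt and no reset: what is moved stays moved. The work goes in short steps, Python scripts to look and compute and a shell command to move; the robot and the scene stay as the last step left them, time stands still between calls to the robot, and variables do not carry over. Pictures are saved under pics/ and viewed, about 8 in all and at most 12, crops included, and the job is handed in when it is done.

```bash
mkdir -p pics; ls; cat > h.py <<'E'
import numpy as np, cv2
from workcell import bot
def cam(n):
    m=bot.camera_model(n);R=cv2.Rodrigues(np.array(m["rvec"],float))[0];return m,R,np.array(m["tvec"],float).ravel()
def cloud(n,depth):
    m,R,t=cam(n);h,w=depth.shape
    K=np.array([[m["fx"],0,m["cx"]],[0,m["fy"],m["cy"]],[0,0,1]])
    v,u=np.mgrid[:h,:w].astype(float)
    p=cv2.undistortPoints(np.stack([u.ravel(),v.ravel()],1)[:,None],K,np.array([m["k1"],0,0,0.])).reshape(h,w,2)
    P=np.dstack([p,np.ones((h,w))])*depth[...,None]
    X=(P-t)@R; X[depth<=0]=np.nan
    return X
def save(n,f):
    img,d=bot.camera(n);cv2.imwrite(f,cv2.cvtColor(img,cv2.COLOR_RGB2BGR));return img,d
E
python3 - <<'E'
from h import *
ims=[]
for n in("scene","top"):
    img,d=bot.camera(n);ims.append(img);X=cloud(n,d);m,R,t=cam(n);print(n,'cam',(-R.T@t).round(3),'fwd',R[2].round(2),m["fx"])
    np.savez(n+'.npz',img=img,X=X)
    for l in("pail_mid","bail_grip","hook_seat","can_mid"):
        for r in bot.regions_of(n,l)[:3]:
            p=X[r["pixels"]];p=p[~np.isnan(p[:,0])]
            print(n,l,round(r["conf"],2),np.round(r["point"]),r["pixels"].sum(),np.percentile(p,[2,50,98],axis=0).round(3).tolist() if len(p) else None)
cv2.imwrite('pics/scene0.png',cv2.resize(ims[0][...,::-1],(800,600)))
cv2.imwrite('pics/top0.png',cv2.resize(ims[1][...,::-1],(800,600)))
print(bot.get_obs())
E
```

```text
pics
scene cam [ 1.141 -0.408  0.766] fwd [-0.66  0.42 -0.62] 427.2903595810843
scene pail_mid 0.86 [281. 189.] 3196 [[0.419, -0.276, 0.007], [0.501, -0.225, 0.075], [0.562, -0.162, 0.111]]
scene bail_grip 0.9 [250. 181.] 408 [[0.302, -0.28, -0.0], [0.425, -0.204, 0.1], [0.504, -0.124, 0.106]]
scene hook_seat 0.86 [310. 293.] 6959 [[0.538, -0.14, 0.002], [0.682, -0.059, 0.012], [0.754, 0.038, 0.244]]
scene can_mid 0.84 [220. 352.] 2405 [[0.414, 0.156, 0.002], [0.542, 0.209, 0.097], [0.576, 0.282, 0.116]]
top cam [ 0.451 -0.026  1.329] fwd [ 0.07 -0.   -1.  ] 497.3960336645921
top pail_mid 0.74 [219. 350.] 1796 [[0.419, -0.277, -0.0], [0.509, -0.234, 0.03], [0.561, -0.164, 0.114]]
top bail_grip 0.68 [252. 339.] 364 [[0.411, -0.279, -0.001], [0.431, -0.2, 0.101], [0.51, -0.155, 0.109]]
top hook_seat 0.62 [167. 281.] 4134 [[0.555, -0.142, 0.006], [0.646, -0.057, 0.013], [0.741, 0.021, 0.245]]
top can_mid 0.95 [217. 168.] 1677 [[0.443, 0.172, 0.03], [0.521, 0.222, 0.113], [0.569, 0.276, 0.118]]
{'time': 0.5, 'q': array([-6.85250492e+01,  4.98071016e+00,  1.00760958e+01,  9.50978832e+01,
        3.86709599e-04,  8.99991293e+01]), 'qd': array([-0.02024913, -0.07511696,  0.06427816,  0.08110523, -0.05248533,
       -0.00396195]), 'joint_efforts': array([-1.15901672e-03, -5.19648635e+01,  4.64544511e+01,  1.92558182e-03,
       -5.55566669e-05,  1.74995773e-06]), 'ee_pos': array([ 0.20135304, -0.51181531,  0.23124778]), 'tcp_rot': array([-8.99996133e+01,  2.49755278e-03, -6.85241785e+01]), 'wrist_force': array([-0.2844043 ,  0.40595144,  0.0202745 ]), 'torque': array([-0.05540846,  0.0189745 , -0.02190517]), 'opening': 0.08560854931050949}
```

View pics/scene0.png

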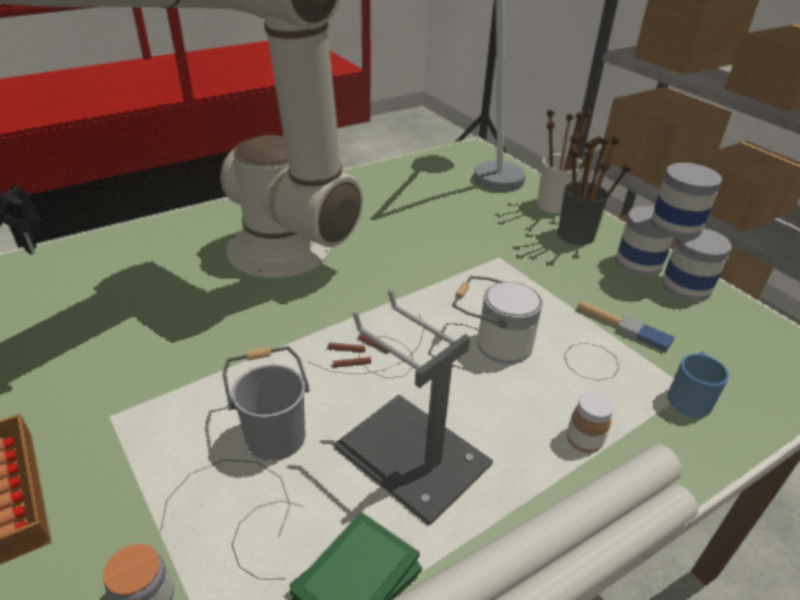

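View pics/top0.png

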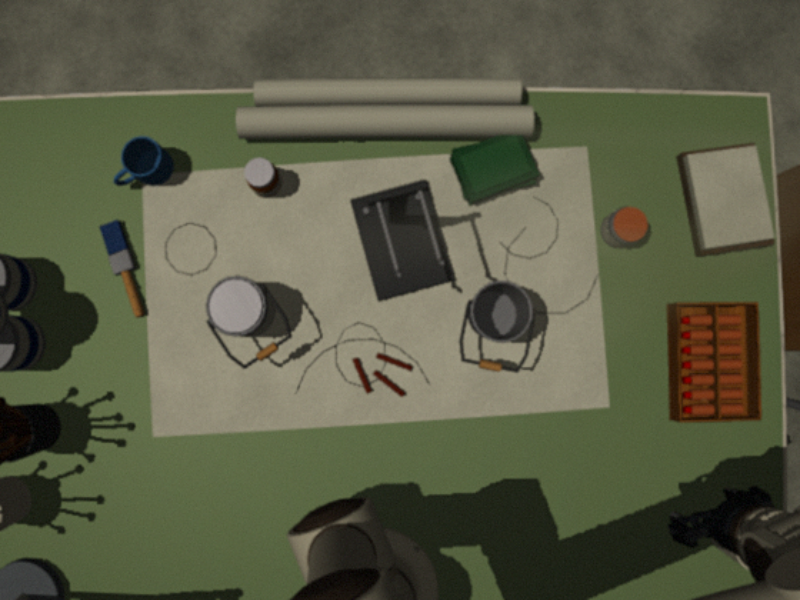

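The scene picture shows the pail (270,410), its bail flat toward the robot with the grip at (258,353), the stand with prong tips at (357,318) and (393,293), and the lidded can at (510,320). The top view agrees: grip at (490,365), prongs at (385,240) and (430,215).

```bash
python3 - <<'E'
from h import *
from scipy.optimize import least_squares
for n in("scene","top"):
    D=np.load(n+'.npz');X=D['X'];img=D['img'].astype(int)
    x,y,z=X[...,0],X[...,1],X[...,2]
    # pail rim
    m=(abs(x-.5)<.1)&(abs(y+.22)<.09)&(z>.102)&(z<.125)
    p=X[m&(x>.447)]
    f=least_squares(lambda c:np.hypot(p[:,0]-c[0],p[:,1]-c[1])-.0515,[.5,-.22],loss='soft_l1',f_scale=.003).x
    print(n,'rim',f.round(4),len(p),np.percentile(p[:,2],[10,50,90]).round(3))
    o=(img[...,0]-img[...,2]>50)&(abs(x-.42)<.05)&(abs(y+.21)<.07)&(z>.07)
    g=X[o];print('grip',len(g),np.median(g,0).round(4),g.min(0).round(3),g.max(0).round(3))
    if len(g)>3:
        u=np.linalg.svd(g[:,:2]-g[:,:2].mean(0))[2][0];print('grip dir',np.degrees(np.arctan2(u[1],u[0])).round(1))
    m=(abs(x-.62)<.17)&(abs(y+.06)<.12)&(z>.20)&(z<.30)
    s=X[m];print('stand',len(s));
    if n=='top':
        rr,cc=np.where(m)
    # prongs: z>.2 and x<.66
    s=s[np.argsort(s[:,0])];print(s[::max(1,len(s)//40)].round(3).tolist())
im=np.load('top.npz')['img'][...,::-1]; a=im[120:265,235:385]
sc=np.load('scene.npz')['img'][...,::-1]; b=sc[195:340,150:340]
cv2.imwrite('pics/crop0.png',np.hstack([cv2.resize(a,(400,387),interpolation=2),cv2.resize(b,(400,387))]))
E
```

```text
scene rim [ 0.513  -0.2255] 488 [0.103 0.109 0.111]
grip 84 [ 0.4224 -0.2054  0.104 ] [ 0.414 -0.224  0.097] [ 0.431 -0.188  0.108]
grip dir -101.9
stand 1129
[[0.56, -0.046, 0.259], [0.567, -0.045, 0.251], [0.574, -0.047, 0.234], [0.581, -0.04, 0.236], [0.585, -0.042, 0.234], [0.59, -0.113, 0.234], [0.597, -0.103, 0.235], [0.605, -0.104, 0.237], [0.612, -0.103, 0.237], [0.62, -0.104, 0.233], [0.628, -0.102, 0.235], [0.635, -0.03, 0.235], [0.641, -0.099, 0.234], [0.649, -0.025, 0.23], [0.656, -0.092, 0.235], [0.662, -0.021, 0.239], [0.669, -0.02, 0.231], [0.677, -0.086, 0.235], [0.681, -0.082, 0.236], [0.684, -0.037, 0.242], [0.685, -0.02, 0.243], [0.687, -0.082, 0.236], [0.688, -0.042, 0.246], [0.689, -0.018, 0.225], [0.691, -0.026, 0.223], [0.693, -0.031, 0.231], [0.694, -0.046, 0.245], [0.695, -0.039, 0.232], [0.696, -0.049, 0.24], [0.697, -0.044, 0.231], [0.697, -0.05, 0.209], [0.698, -0.049, 0.237], [0.699, -0.058, 0.212], [0.7, -0.058, 0.21], [0.701, -0.054, 0.211], [0.702, -0.096, 0.235], [0.703, -0.094, 0.22], [0.704, -0.074, 0.234], [0.705, -0.077, 0.231], [0.707, -0.082, 0.
[... 507 characters left out ...]
27, 0.238], [0.635, -0.025, 0.237], [0.64, -0.023, 0.236], [0.646, -0.096, 0.238], [0.65, -0.096, 0.238], [0.655, -0.025, 0.241], [0.66, -0.021, 0.237], [0.665, -0.018, 0.236], [0.67, -0.014, 0.233], [0.675, -0.087, 0.239], [0.678, -0.007, 0.24], [0.679, -0.083, 0.242], [0.681, -0.003, 0.244], [0.683, -0.086, 0.234], [0.684, -0.032, 0.241], [0.685, -0.023, 0.246], [0.686, -0.038, 0.243], [0.687, -0.045, 0.227], [0.688, -0.048, 0.212], [0.689, -0.061, 0.228], [0.69, -0.058, 0.244], [0.691, -0.085, 0.238], [0.692, -0.065, 0.244], [0.694, -0.077, 0.226], [0.695, -0.061, 0.243], [0.696, -0.085, 0.245], [0.698, -0.078, 0.247], [0.699, -0.061, 0.243], [0.701, -0.092, 0.243], [0.706, -0.09, 0.243]]
```

View pics/crop0.png

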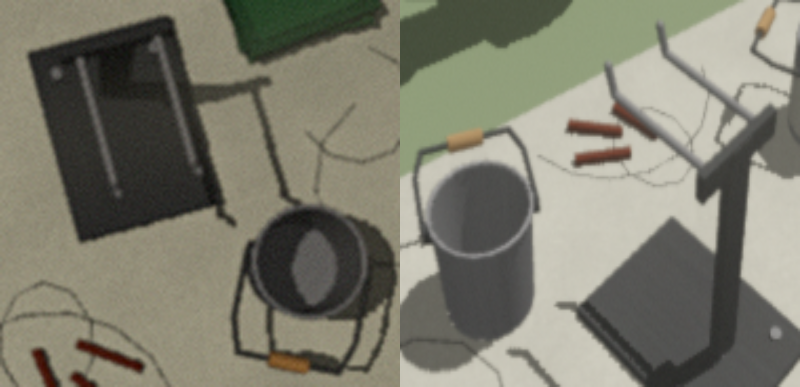

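```bash
python3 - <<'E'
from h import *
from scipy.optimize import least_squares
S=[]
for n in("scene","top"):
    X=np.load(n+'.npz')['X'];x,y,z=X[...,0],X[...,1],X[...,2]
    S.append(X[(abs(x-.62)<.17)&(abs(y+.06)<.12)&(z>.22)&(z<.30)])
for n,s in zip(("scene","top","both"),S+[np.vstack(S)]):
    pr=s[(s[:,0]>.575)&(s[:,0]<.672)&(s[:,2]<.245)]
    def loc(c,p):
        a=c[2];d=p[:,:2]-c[:2];return d@[np.cos(a),np.sin(a)],d@[-np.sin(a),np.cos(a)]
    c=least_squares(lambda c:np.r_[abs(loc(c,pr)[1])-.034,(c[0]-.61)*1e-3],[.61,-.065,.24],loss='soft_l1',f_scale=.003).x
    u,v=loc(c,s);t=s[:,2]>.246;t&=u<.02
    q=(u>.03)
    print(n,c[:2].round(4),np.degrees(c[2]).round(2),'tips u',u[t].round(3).tolist(),'v',v[t].round(3).tolist(),'z',s[t,2].round(3).tolist(),'zprong',np.percentile(pr[:,2],[50,90]).round(4))
    w=(abs(v)<.02)&q;print('plate u pct',np.percentile(u[w],[2,20,50,80,98]).round(3),'vmid range',np.percentile(v[u>.07],[1,99]).round(3))
E
python3 -m jog '[[0.3,2,2.5,0,0,0,2.2],[0.4,4,5,0,0,0,4.4],[0.5,4.4,6.1,0,0,0,5.6],[0.5,4.4,6.1,0,0,0,5.6],[0.5,4.4,6.1,0,0,0,5.6]]' 30
python3 -m jog '[[0.5,2,2.5,0,0,0,2.2],[0.5,4,5,-1,0,0,4.4],[0.5,4.4,6.1,-1,0,0,5.7],[0.5,4.4,6.1,-1,0,0,5.7],[0.5,4.4,6.1,-1,0,0,5.7]]'
```

```text
scene [ 0.61   -0.0702] 15.18 tips u [-0.042, -0.041, -0.04, -0.039, -0.043, -0.041, -0.039, -0.038, -0.039, -0.04, -0.039, -0.037, -0.038, -0.042, -0.039, -0.037, -0.037, -0.041, -0.038, -0.036, -0.035, -0.041, -0.038, -0.036, -0.035, -0.037, -0.036, -0.035, -0.033, -0.044, -0.042, -0.041, -0.04, -0.04, -0.041, -0.039, -0.039, -0.039, -0.039, -0.038, -0.038, -0.038, -0.041, -0.038, -0.037, -0.036, -0.042, -0.038, -0.038, -0.035, -0.038, -0.037, -0.035, -0.036, -0.035, -0.039, -0.036, -0.035, -0.034] v [0.037, 0.032, 0.034, 0.037, 0.032, 0.033, 0.034, 0.035, 0.04, 0.032, 0.034, 0.034, 0.039, 0.034, 0.034, 0.034, 0.037, 0.033, 0.032, 0.034, 0.036, 0.033, 0.032, 0.033, 0.035, 0.032, 0.034, 0.035, 0.037, -0.03, -0.034, -0.033, -0.032, -0.029, -0.036, -0.035, -0.032, -0.03, -0.037, -0.036, -0.034, -0.03, -0.036, -0.036, -0.035, -0.033, -0.035, -0.036, -0.033, -0.033, -0.028, -0.037, -0.036, -0.033, -0.031, -0.036, -0.036, -0.034, -0.032] z [0.259, 0.26, 0.259, 0.258, 0.256, 0.256, 0.257, 0.257, 0.254, 0.255, 0.255, 0.256, 0.252, 0.251, 0.252, 0.253, 0.252, 0.249, 0.251, 0.251, 0.251, 0.2
[... 2854 characters left out ...]
257, 0.255, 0.257, 0.257, 0.256, 0.253, 0.253, 0.255, 0.254, 0.254, 0.249, 0.252, 0.25, 0.252, 0.247, 0.25, 0.251, 0.249, 0.248, 0.246, 0.248, 0.247, 0.247, 0.247, 0.249, 0.248, 0.257, 0.258, 0.261, 0.25, 0.259, 0.257, 0.258, 0.26, 0.256, 0.255, 0.26, 0.257, 0.26, 0.257, 0.247, 0.254, 0.255, 0.254, 0.261, 0.26, 0.26, 0.256, 0.256, 0.258, 0.259, 0.257, 0.259, 0.257] zprong [0.236  0.2386]
plate u pct [0.078 0.082 0.088 0.09  0.091] vmid range [-0.049  0.049]
time: 1.0
ee_pos: [0.3131, -0.3563, 0.2319]
tcp_rot: [-90.0, -0.0, -40.2]
wrist_force: [0.3, -0.3, 0.2]
opening: 0.0426
time: 1.5
ee_pos: [0.4228, -0.2039, 0.2053]
tcp_rot: [-89.9, 0.1, -11.7]
wrist_force: [-0.5, 0.0, 0.3]
opening: 0.0426
```

```bash
python3 -m jog '[[0.5,-0.1,-0.06,-1,0,0,0],[0.5,-0.1,-0.06,-2,0,0,0],[0.5,-0.1,-0.06,-3,0,0,0],[0.5,-0.1,-0.06,-3.4,0,0,0],[0.5,-0.1,-0.06,-3.4,0,0,0]]'
python3 - <<'E'
from h import *
a,_=bot.camera("top");b,_=bot.camera("scene")
cv2.imwrite('pics/pre.png',np.hstack([cv2.resize(a[180:290,280:400,::-1],(400,367)),cv2.resize(b[180:340,110:270,::-1],(367,367))]))
E
```

```text
time: 2.0
ee_pos: [0.418, -0.2088, 0.1204]
tcp_rot: [-90.0, 0.1, -12.1]
wrist_force: [0.3, 0.0, 0.9]
opening: 0.043
```

View pics/pre.png

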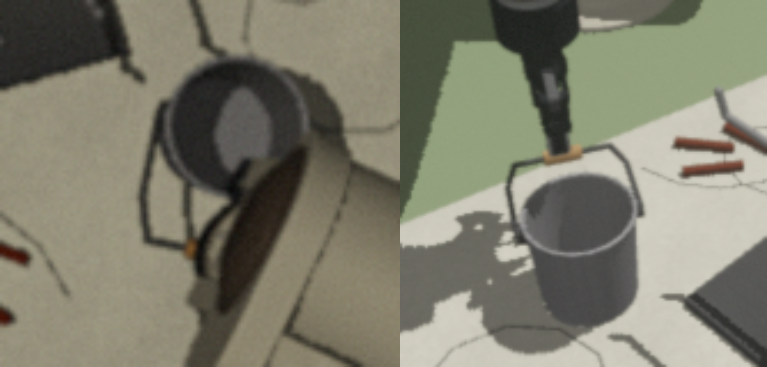

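The fingers stand just above the grip, at (563,150) in the right half, and are aligned with it. Next I descend and close.

```bash
python3 -m jog '[[0.5,0.08,0.12,-0.6,0,0,0],[0.5,0.08,0.12,-1.2,0,0,0],[0.5,0.08,0.12,-1.6,0,0,0],[0.5,0.08,0.12,-1.6,0,0,0]]'
python3 -m jog '[[0.8,0,0,0,0,0,0],[0.9,0,0,0,0,0,0],[0.9,0,0,0,0,0,0],[0.9,0,0,0,0,0,0],[0.9,0,0,0,0,0,0]]' 30
```

```text
time: 2.5
ee_pos: [0.4199, -0.2048, 0.0792]
tcp_rot: [-90.0, 0.2, -12.0]
wrist_force: [0.0, -0.6, 0.0]
opening: 0.043
time: 3.0
ee_pos: [0.4211, -0.2054, 0.0816]
tcp_rot: [-90.0, -0.0, -12.0]
wrist_force: [0.6, 0.4, 1.7]
opening: 0.0149
```

```bash
python3 -m jog '[[0.9,0.05,-0.01,0.6,0,0,0],[0.9,0.18,-0.04,1.17,0,0,0],[0.9,0.4,-0.085,1.72,0,0,0],[0.9,0.71,-0.15,2.23,0,0,0],[0.9,1.09,-0.23,2.69,0,0,0]]' 30
python3 - <<'E'
from h import *
a,d=bot.camera("scene");print(bot.get_obs()["wrist_force"],bot.get_obs()["torque"])
cv2.imwrite('pics/mid.png',cv2.resize(a[150:340,100:300,::-1],(500,475)))
E
```

```text
time: 3.5
ee_pos: [0.4487, -0.2112, 0.1504]
tcp_rot: [-90.0, -0.1, -12.0]
wrist_force: [1.6, -0.7, -2.6]
opening: 0.0145
[-0.60795513  1.00485794 -0.55869695] [ 0.0211595  -0.15484925  0.02390011]
```

View pics/mid.png

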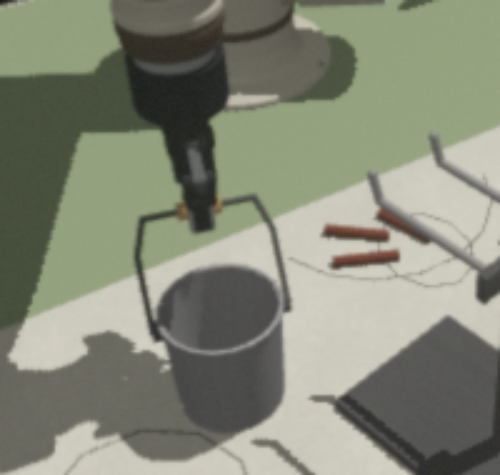

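The bail is half up, held by the grip at (200,208), and the pail stands undisturbed. I continue the arc.

```bash
python3 -m jog '[[0.9,0.44,-0.09,0.38,0,0,0],[0.9,0.94,-0.2,0.69,0,0,0],[0.9,1.48,-0.31,0.91,0,0,0],[0.9,2.05,-0.43,1.04,0,0,0],[0.9,2.62,-0.55,1.08,0,0,0]]'
python3 -m jog '[[0.9,0,0,0,0,0,0],[0.9,0,0,0,0,0,0],[0.9,0,0,0,0,0,0]]'
python3 - <<'E'
from h import *
a,d=bot.camera("scene");X=cloud("scene",d);print(bot.get_obs()["wrist_force"])
x,y,z=X[...,0],X[...,1],X[...,2]
p=X[(abs(x-.51)<.07)&(abs(y+.225)<.07)&(z>.104)&(z<.116)];print(np.percentile(p,[2,50,98],axis=0).round(3))
cv2.imwrite('pics/up.png',cv2.resize(a[130:330,100:300,::-1],(500,500)))
E
```

```text
time: 4.05
ee_pos: [0.5141, -0.2251, 0.1767]
tcp_rot: [-90.0, -0.0, -12.0]
wrist_force: [0.4, -1.1, -2.0]
opening: 0.0146
time: 4.35
ee_pos: [0.5135, -0.2249, 0.1766]
tcp_rot: [-90.0, -0.1, -12.0]
wrist_force: [0.0, 0.0, 5.3]
opening: 0.0149
[-0.49115733 -0.33148447  5.16570022]
[[ 0.463 -0.283  0.104]
 [ 0.507 -0.226  0.109]
 [ 0.566 -0.171  0.113]]
```

View pics/up.png

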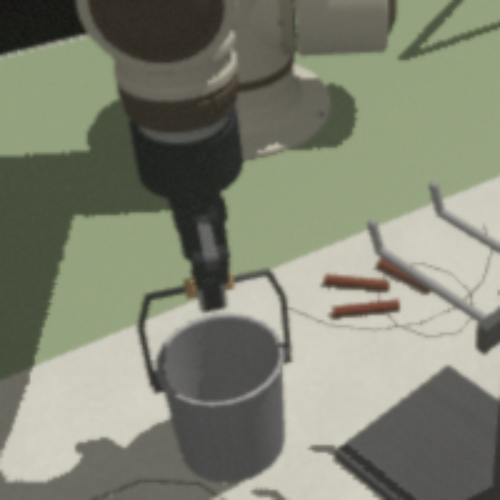

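The bail is upright with the grip at (210,285), and the pail still stands. Next I lift slowly.

```bash
python3 -m jog '[[0.9,0,0,0.15,0,0,0],[0.9,0,0,0.4,0,0,0],[0.9,0,0,0.8,0,0,0],[0.9,0,0,1.2,0,0,0],[0.9,0,0,1.6,0,0,0]]' 50
python3 -m jog '[[0.9,0,0,0.4,0,0,0.4],[0.9,0,0,0.8,0,0,1],[0.9,0,0,1.2,0,0,1.7],[0.9,0,0,1.6,0,0,2.4],[0.9,0,0,1.7,0,0,3]]'
python3 -m jog '[[0.9,0,0,0,0,0,0.7],[0.9,0,0,0,0,0,1.4],[0.9,0,0,0,0,0,2],[0.9,0,0,0,0,0,2.4],[0.9,0,0,0,0,0,2.4]]'
python3 - <<'E'
from h import *
X={}
ims=[]
for n in("scene","top"):
    a,d=bot.camera(n);ims.append(a);X=cloud(n,d);x,y,z=X[...,0],X[...,1],X[...,2]
    o=(a[...,0].astype(int)-a[...,2]>50)&(abs(x-.513)<.05)&(abs(y+.225)<.05)&(z>.2);print(n,'grip',X[o].round(3).tolist()[:12])
    # rim and bail crown points
    p=X[(abs(x-.513)<.075)&(abs(y+.225)<.075)&(z>.08)&(z<.21)];print(np.percentile(p,[1,50,99],axis=0).round(3).tolist())
print(bot.get_obs()["wrist_force"])
cv2.imwrite('pics/lift.png',cv2.resize(ims[0][110:310,100:300,::-1],(500,500)))
E
```

```text
time: 4.9
ee_pos: [0.5136, -0.2248, 0.2165]
tcp_rot: [-90.0, -0.0, -12.0]
wrist_force: [-0.3, 0.3, -4.9]
opening: 0.0145
time: 5.4
ee_pos: [0.5139, -0.2249, 0.26]
tcp_rot: [-90.1, -0.1, 3.1]
wrist_force: [0.6, -0.5, -6.1]
opening: 0.0141
time: 5.9
ee_pos: [0.5137, -0.2248, 0.2586]
tcp_rot: [-90.0, -0.0, 15.0]
wrist_force: [-0.4, -0.1, -4.7]
opening: 0.014
scene grip [[0.513, -0.234, 0.282], [0.514, -0.233, 0.282], [0.513, -0.238, 0.281], [0.517, -0.237, 0.283], [0.515, -0.235, 0.281], [0.517, -0.234, 0.282], [0.516, -0.239, 0.281]]
[[0.464, -0.281, 0.084], [0.532, -0.227, 0.153], [0.565, -0.173, 0.197]]
top grip [[0.56, -0.235, 0.705], [0.558, -0.237, 0.707]]
[[0.464, -0.248, 0.081], [0.517, -0.216, 0.088], [0.565, -0.17, 0.196]]
[ 0.19913165  0.50450508 -4.01219267]
```

View pics/lift.png

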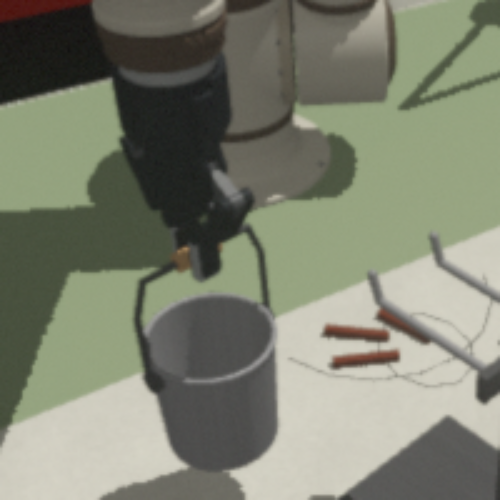

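The pail hangs level from the grip at (205,258), with its bar at about 0.277 m and the yaw matched to the stand. Next I move in front of the prong tips.

```bash
python3 -m jog '[[0.9,0.01,0.1,0,0,0,0],[0.9,0.04,0.3,0,0,0,0],[0.9,0.08,0.6,0,0,0,0],[0.9,0.13,1,0,0,0,0],[0.9,0.17,1.4,0,0,0,0]]'
python3 -m jog '[[0.9,0.05,0.4,0,0,0,0],[0.9,0.1,0.8,0,0,0,0],[0.9,0.15,1.2,0,0,0,0],[0.9,0.2,1.6,0,0,0,0],[0.9,0.25,2,0,0,0,0]]'
python3 -m jog '[[0.9,0.05,0.4,0,0,0,0],[0.9,0.1,0.8,0,0,0,0],[0.9,0.13,1.2,0,0,0,0],[0.9,0.15,1.6,0,0,0,0],[0.9,0.15,1.9,0,0,0,0]]'
python3 -m jog '[[0.9,0,0,0,0,0,0],[0.9,0,0,0,0,0,0],[0.9,0,0,0,0,0,0],[0.9,0,0,0,0,0,0],[0.9,0,0,0,0,0,0]]'
python3 - <<'E'
from h import *
from scipy.optimize import least_squares
s=np.array([.61,-.0698]);a=np.radians(15.2);R=np.array([[np.cos(a),np.sin(a)],[-np.sin(a),np.cos(a)]])
ims=[]
for n in("scene","top"):
    im,d=bot.camera(n);ims.append(im);X=cloud(n,d);L=(X[...,:2]-s)@R.T
    u,v,z=L[...,0],L[...,1],X[...,2]
    m=(abs(u+.085)<.07)&(abs(v)<.07)&(z>.185)&(z<.2)
    p=L[m];print(n,len(p),np.percentile(p,[1,99],axis=0).round(3).tolist())
    if len(p)>20: print(least_squares(lambda c:np.hypot(p[:,0]-c[0],p[:,1]-c[1])-.0515,[-.085,0],loss='soft_l1',f_scale=.003).x)
    m=(abs(u+.085)<.02)&(abs(v)<.06)&(abs(v)>.02)&(z>.265)&(z<.29);q=np.c_[u[m],v[m],z[m]];print('bar',len(q),q[::max(1,len(q)//10)].round(3).tolist())
print('tcp uv',R@(bot.get_obs()["ee_pos"][:2]-s),bot.get_obs()["ee_pos"])
cv2.imwrite('pics/appr.png',cv2.resize(ims[0][130:330,150:350,::-1],(500,500)))
E
```

```text
time: 6.5
ee_pos: [0.5179, -0.1887, 0.258]
tcp_rot: [-90.0, -0.0, 15.0]
wrist_force: [0.7, -0.3, -4.5]
opening: 0.0145
time: 7.0
ee_pos: [0.5242, -0.1389, 0.2581]
tcp_rot: [-90.0, -0.0, 15.0]
wrist_force: [-0.2, 0.0, -5.4]
opening: 0.0142
time: 7.5
ee_pos: [0.5279, -0.0914, 0.2581]
tcp_rot: [-90.0, -0.0, 15.0]
wrist_force: [0.0, 0.3, -4.7]
opening: 0.0147
time: 8.0
ee_pos: [0.5278, -0.0926, 0.258]
tcp_rot: [-90.0, 0.0, 14.9]
wrist_force: [0.5, -1.0, -5.3]
opening: 0.0144
scene 377 [[-0.136, -0.061], [-0.033, 0.059]]
[-0.08434685 -0.0021235 ]
bar 70 [[-0.083, 0.049, 0.271], [-0.082, 0.048, 0.265], [-0.087, -0.029, 0.277], [-0.086, -0.03, 0.275], [-0.084, -0.034, 0.276], [-0.086, -0.04, 0.276], [-0.084, -0.045, 0.277], [-0.084, -0.047, 0.276], [-0.084, -0.045, 0.272], [-0.082, -0.052, 0.272]]
top 12 [[-0.089, 0.048], [-0.064, 0.057]]
bar 0 []
tcp uv [-0.085269   -0.00036475] [ 0.52780965 -0.0925086   0.25797772]
```

View pics/appr.png

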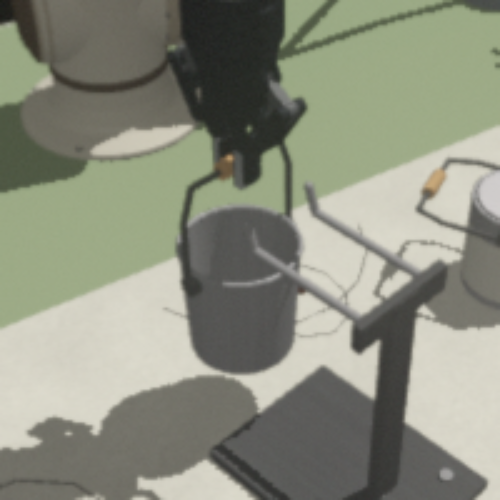

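The pail (240,290) hangs behind the tips (310,190) and (253,240), and its bar clears them. Next I move in over the tips.

```bash
python3 -m jog '[[0.9,0.1,0.04,0,0,0,0],[0.9,0.35,0.12,0,0,0,0],[0.9,0.7,0.22,0,0,0,0],[0.9,1.05,0.32,0,0,0,0],[0.9,1.4,0.42,0,0,0,0]]'
python3 -m jog '[[0.9,0.35,0.09,0,0,0,0],[0.9,0.7,0.19,0,0,0,0],[0.9,1.05,0.29,0,0,0,0],[0.9,1.4,0.39,0,0,0,0],[0.9,1.65,0.46,0,0,0,0]]'
python3 -m jog '[[0.9,0.15,0.04,0,0,0,0],[0.9,0.23,0.06,0,0,0,0],[0.9,0.23,0.06,0,0,0,0],[0.9,0.23,0.06,0,0,0,0],[0.9,0.23,0.06,0,0,0,0]]'
python3 -m jog '[[0.9,0,0,-0.15,0,0,0],[0.9,0,0,-0.35,0,0,0],[0.9,0,0,-0.6,0,0,0],[0.9,0,0,-0.85,0,0,0],[0.9,0,0,-1.1,0,0,0]]'
python3 -m jog '[[0.9,0,0,-0.12,0,0,0],[0.9,0,0,-0.24,0,0,0],[0.9,0,0,-0.34,0,0,0],[0.9,0,0,-0.34,0,0,0]]'
python3 - <<'E'
from h import *
s=np.array([.61,-.0698]);a=np.radians(15.2);R=np.array([[np.cos(a),np.sin(a)],[-np.sin(a),np.cos(a)]])
im,d=bot.camera("scene");X=cloud("scene",d);L=(X[...,:2]-s)@R.T;u,v,z=L[...,0],L[...,1],X[...,2]
m=(abs(u)<.025)&(abs(v)<.06)&(abs(v)>.04)&(z>.225)&(z<.26);q=np.c_[u[m],v[m],z[m]];print('bar',len(q),q[::max(1,len(q)//12)].round(3).tolist())
print('tcp uv',R@(bot.get_obs()["ee_pos"][:2]-s),bot.get_obs()["ee_pos"],bot.get_obs()["wrist_force"])
cv2.imwrite('pics/hook.png',cv2.resize(im[130:330,150:350,::-1],(500,500)))
E
```

```text
time: 8.6
ee_pos: [0.5638, -0.0815, 0.2578]
tcp_rot: [-90.0, 0.0, 15.0]
wrist_force: [0.0, 0.2, -4.0]
opening: 0.0143
time: 9.1
ee_pos: [0.6049, -0.0701, 0.2578]
tcp_rot: [-90.0, 0.0, 15.0]
wrist_force: [-0.4, -0.7, -5.6]
opening: 0.0141
time: 9.6
ee_pos: [0.6096, -0.0689, 0.2582]
tcp_rot: [-90.0, -0.0, 15.0]
wrist_force: [0.3, 0.4, -4.3]
opening: 0.0143
time: 10.1
ee_pos: [0.6097, -0.0688, 0.2297]
tcp_rot: [-90.0, 0.0, 15.0]
wrist_force: [0.4, 0.2, -4.9]
opening: 0.0141
time: 10.5
ee_pos: [0.6099, -0.0688, 0.2233]
tcp_rot: [-90.0, -0.1, 15.0]
wrist_force: [-2.4, 0.7, 2.7]
opening: 0.0144
bar 40 [[-0.001, -0.042, 0.243], [0.0, -0.042, 0.242], [-0.001, -0.047, 0.241], [0.001, -0.041, 0.239], [0.002, -0.047, 0.24], [0.001, -0.051, 0.241], [-0.003, -0.05, 0.234], [-0.002, -0.051, 0.233], [-0.0, -0.053, 0.233], [-0.002, -0.054, 0.23], [0.002, -0.049, 0.229], [0.001, -0.051, 0.228], [0.003, -0.053, 0.227], [0.004, -0.054, 0.226]]
tcp uv [0.00016744 0.00096096] [ 0.60990963 -0.06882875  0.22329619] [-1.76352968  0.29965772  2.56418481]
```

View pics/hook.png

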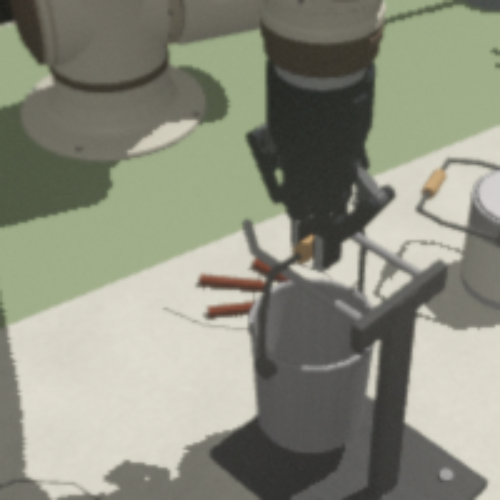

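The bar rests on both prongs with the grip between them, and the force reading shows the load is off the gripper. Now I release it and go straight up.

```bash
python3 -m jog '[[0.9,0,0,0,0,0,0],[0.9,0,0,0,0,0,0],[0.75,0,0,0,0,0,0],[0.65,0,0,0,0,0,0],[0.55,0,0,0,0,0,0]]' 20
python3 -m jog '[[0.5,0,0,0,0,0,0],[0.5,0,0,0,0,0,0],[0.5,0,0,0.2,0,0,0],[0.5,0,0,0.6,0,0,0],[0.5,0,0,1,0,0,0]]'
python3 -m jog '[[0.5,0,0,0.6,0,0,0],[0.5,0,0,1.5,0,0,0],[0.5,0,0,2.5,0,0,0],[0.5,0,0,3.5,0,0,0],[0.5,0,0,3.5,0,0,0]]'
python3 -m jog '[[0.5,-1,0,0,0,0,0],[0.5,-2.5,0,0,0,0,0],[0.5,-4,0,0,0,0,0],[0.5,-4,0,0,0,0,0],[0.5,-4,0,0,0,0,0]]'
cat > chk.py <<'E'
from h import *
from scipy.optimize import least_squares
s=np.array([.61,-.0698]);a=np.radians(15.2);R=np.array([[np.cos(a),np.sin(a)],[-np.sin(a),np.cos(a)]])
ims=[]
for n in("scene","top"):
    im,d=bot.camera(n);ims.append(im);X=cloud(n,d);L=(X[...,:2]-s)@R.T;u,v,z=L[...,0],L[...,1],X[...,2]
    i=im.astype(int);o=(i[...,0]-i[...,2]>45)&(abs(u)<.04)&(abs(v)<.04)&(z>.2)
    g=np.c_[u[o],v[o],z[o]];print(n,'grip',len(g),np.percentile(g,[2,50,98],axis=0).round(4).tolist() if len(g) else '')
    m=(np.hypot(u,v)<.065)&(z>.14)&(z<.168);q=np.c_[u[m],v[m],z[m]]
    if len(q): print('rim',len(q),np.percentile(q,[1,50,99],axis=0).round(3).tolist())
    c=((abs(X[...,0]-.51)<.08)&(abs(X[...,1]-.22)<.08)&(z>.108)&(z<.13));print('can lid',np.median(X[c],0).round(4))
    old=np.load(n+'.npz')['X'];c=((abs(old[...,0]-.51)<.08)&(abs(old[...,1]-.22)<.08)&(old[...,2]>.108)&(old[...,2]<.13));print('was',np.median(old[c],0).round(4))
    g2=im.mean(2);
print(bot.get_obs()["time"],bot.get_obs()["wrist_force"].round(1))
import os
k=len(os.listdir('pics'));cv2.imwrite(f'pics/f{k}.png',np.hstack([cv2.resize(ims[0][130:330,150:350,::-1],(400,400)),cv2.resize(ims[1][110:270,220:380,::-1],(400,400))]));np.save(f'im{k}.npy',ims[0]);print(k)
E
python3 chk.py; python3 -m jog '[[0.5,0,0,0,0,0,0],[0.5,0,0,0,0,0,0],[0.5,0,0,0,0,0,0],[0.5,0,0,0,0,0,0]]'; python3 chk.py
```

```text
time: 11.05
ee_pos: [0.61, -0.0688, 0.2218]
tcp_rot: [-90.0, 0.0, 15.0]
wrist_force: [0.5, -1.2, 0.2]
opening: 0.0381
time: 11.55
ee_pos: [0.6098, -0.0688, 0.2482]
tcp_rot: [-90.0, -0.0, 15.0]
wrist_force: [-0.1, 1.2, -0.4]
opening: 0.0426
time: 12.05
ee_pos: [0.6103, -0.0689, 0.3391]
tcp_rot: [-90.1, -0.3, 15.0]
wrist_force: [0.2, 0.3, -0.4]
opening: 0.0426
time: 12.55
ee_pos: [0.5094, -0.0689, 0.3353]
tcp_rot: [-90.0, -0.1, 15.0]
wrist_force: [0.4, -0.1, -0.3]
opening: 0.0427
scene grip 116 [[-0.0036, -0.0179, 0.2392], [0.0038, -0.0001, 0.2454], [0.0076, 0.0188, 0.2485]]
rim 644 [[-0.05, -0.06, 0.14], [0.002, -0.011, 0.152], [0.052, 0.059, 0.166]]
can lid [0.5289 0.2294 0.1138]
was [0.5289 0.2292 0.1138]
top grip 0 
rim 3 [[0.048, -0.007, 0.143], [0.05, -0.007, 0.149], [0.051, -0.007, 0.157]]
can lid [0.524  0.2317 0.1135]
was [0.524  0.2317 0.1135]
12.65 [-0.1 -0.8 -0.1]
9
time: 13.05
ee_pos: [0.5101, -0.0688, 0.3343]
tcp_rot: [-90.0, 0.0, 15.0]
wrist_force: [0.3, 0.6, 0.1]
opening: 0.0432
scene grip 115 [[-0.0034, -0.0177, 0.239], [0.0034, -0.0009, 0.2456], [0.0079, 0.0184, 0.2483]]
rim 638 [[-0.051, -0.06, 0.14], [0.002, -0.012, 0.152], [0.052, 0.058, 0.165]]
can lid [0.528  0.2293 0.1138]
was [0.5289 0.2292 0.1138]
top grip 0 
rim 3 [[0.05, -0.008, 0.149], [0.051, -0.007, 0.155], [0.053, -0.007, 0.156]]
can lid [0.5239 0.2319 0.1135]
was [0.524  0.2317 0.1135]
13.15 [ 0.5 -0.5  0.6]
10
```

```bash
for i in 1 2 3; do python3 -m jog '[[0.5,0,0,0,0,0,0],[0.5,0,0,0,0,0,0],[0.5,0,0,0,0,0,0],[0.5,0,0,0,0,0,0],[0.5,0,0,0,0,0,0]]' >/dev/null; done
python3 - <<'E'
from h import *
g=lambda a:cv2.GaussianBlur(a[130:330,150:350].astype(np.float32).mean(2),(5,5),0)
F=[np.load('im9.npy'),np.load('im10.npy'),save("scene","pics/fin.png")[0]]
bot_im=None
for i,j in((0,1),(1,2)): D=abs(g(F[i])-g(F[j]));print(D.max(),D.mean(), cv2.phaseCorrelate(g(F[i])[60:150,90:150].astype(np.float64),g(F[j])[60:150,90:150].astype(np.float64))[0])
cv2.imwrite('pics/fin2.png',cv2.resize(F[2][130:330,150:350,::-1],(600,600)))
E
```

```text
36.614582 0.51074666 (-0.003522861977991454, 0.008501929012318499)
20.89975 0.3131223 (0.009694434010349084, -0.0053841091024935395)
```

View pics/fin2.png

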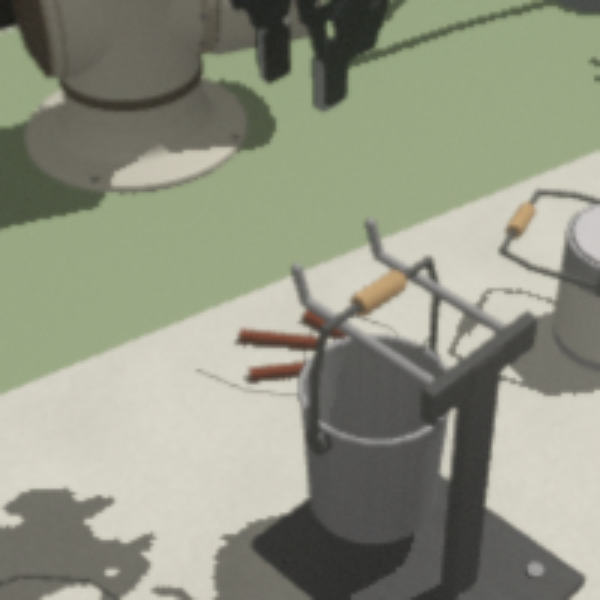

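The pail hangs from both prongs with the grip at (380,292), midway between them. The gripper is clear, at (300,80), and the pail is not moving.

```bash
python3 -c "
from workcell import bot
print(bot.get_obs()['time'],bot.job_done())"
```

```text
the job is handed in; nothing more can be done
14.7 None
```

The pail now hangs by its bail on both prongs of the stand, off the drawing, and I handed the job in at 14.7 s. I gripped the wooden roller and swung the bail upright while the pail stood on the table. Then I lifted it, turned it 27° to match the stand, lowered the bar onto the prongs and let go.

Last checks:
- **Position:** the grip is centred within 1 mm between the prongs. The bar sat at about 0.240 m just before I let go.
- **Stillness:** the last three pictures, taken over about 2 s, show the pail shifting by about 0.01 pixel. A few single pixels in that crop did change between pictures; I took this for noise or the gripper's shadow and did not trace it.
- **Level:** I judged this by eye in the last picture and did not measure the tilt.
- **Paint can:** its lid reads the same within about 1 mm as at the start.
- **Robot:** the gripper is clear and touching nothing. The wrist force readings stayed at about 6 N or below.
- **Not confirmed:** the top camera gave no reading of the grip and only three points on the rim. The final position therefore rests on the scene camera alone.

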